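# Wedge the sagging buffet tray level

## Task

The front of the buffet warmer's tray sags. Take the wooden wedge and push it, thin end first, flat on the counter and square under about the middle of the tray's front edge until the tray is level against its catches and the wedge sits tight, but gently: feel for it and stop before straining the catches. Raise the tray only with the wedge, do not handle the tray itself, leave the other things on the counter where they are, and let go of the wedge.

Things in the scene. Friction and masses are not known exactly. Their poses are not given: they have to be found in the camera images.
- wedge: Plain beech wedge, 140 x 40 mm, 0.12 kg, flat on the counter: a grip block 40 long, 40 wide, 33 mm high, then its top slopes evenly down over 100 mm to a blunt end 3 mm high (0.3 mm per mm). Origin: underside, below the middle of the grip block. x axis along the wedge to the thin end (tip at x = 120 mm, slope from x = 20 mm, block's rear at -20 mm); z up.
- wedge_tip (a point): Middle of the bottom line of the wedge's thin end, 120 mm ahead of the wedge's origin along its x axis; axes as the wedge's.
- stand: Bright steel wire stand of the buffet warmer, fixed, 250 mm deep, 350 wide, 68 high. It carries the tray between two side frames 330 mm apart; open underneath at the front. Origin: on the counter, straight below the middle of the tray's front edge when level. x axis: level, inwards under the tray (the way the wedge goes in, away from the robot give or take its yaw); y along the edge; z up.
- tray: Steel tray with lidded glass dish, 265 mm deep, 300 wide, 0.4 to 0.8 kg. It swings on a stiff level pivot in the stand, 160 mm behind its front edge and 40 mm above the counter, and stays where left; at first its front sags 0.038 to 0.112 rad. Origin: middle of the pivot axis; x inwards in the tray's plane, z its normal (vertical when level). Dish 110 mm high, from 85 mm behind the edge.
- tray_edge (a point): Middle of the lowest line of the tray's front edge, a straight round bar 8 mm thick and 300 mm long; it moves with the tray, axes as the tray's. At the start 6 to 18 mm above the counter, 24 mm when level. While the wedge only raises the tray it bears on the edge with 3 to 5 N and takes 2 to 8 N of push; bearing down on the wedge as well makes it drag and jam.
- catch (a point): Midway between the worn rubber catches at the stand's front corners, 62 mm up. They stop the tray within 0.022 rad of level, where exactly must be felt (edge 20 to 28 mm up): the push then climbs steeply within a few mm. At 13 to 15 N of push, not bearing down, the wedge is tight (10 to 13 N on the edge; 7 to 10 N stay when let go). Below 5.5 N it is loose, above 15 N on the edge the catches are strained.
- mug: White mug, 76 mm wide, 85 mm high, with a handle; bystander. Origin: centre of its underside. It and the wedge lie to the left and right of the stand's approach, either way round.
- bowl: Small plain bowl, 120 mm wide, 50 mm high; bystander. Origin: centre of its underside.
- jar: Amber glass jar with a steel cap, 64 mm wide, 100 mm high; bystander. Origin: centre of its underside.
- shaker: White salt shaker, 40 mm wide, 68 mm high; bystander. Origin: centre of its underside.
- saucer: White saucer, 140 mm wide, 18 mm high; bystander. Origin: centre of its underside.
- spoon: Steel spoon , about 180 mm long; bystander. Origin: underside of the middle of the spoon.

How it is judged:
On the way, in this order (a step that is already met when the one before it is completed fails the run):
1. the wedge's thin end is under the sagging front edge, near its middle, with the tray not yet level (x of wedge_tip in the frame of stand above 0.005 m and y of wedge_tip in the frame of stand between -0.07 and 0.07 m and height (world z) of wedge_tip below 0.012 m and angle between tray's own z axis and vertical above 0.03 rad), for 0.1 s.
2. the tray has been raised level on the wedge (x of wedge_tip in the frame of stand above 0.005 m and y of wedge_tip in the frame of stand between -0.07 and 0.07 m and height (world z) of wedge_tip below 0.012 m and angle between tray's own z axis and vertical below 0.027 rad and contact force between wedge and tray above 2 N), for 0.2 s.
At the end, for the whole second after the job is handed in: The tray is level within 0.027 rad; the released wedge lies flat on the counter (within 0.03 rad), at rest, square to the front edge within 0.2 rad, its thin end under the tray and within 70 mm of the middle, bearing on the edge with more than 5.5 N (x of wedge_tip in the frame of stand above 0.005 m and y of wedge_tip in the frame of stand between -0.07 and 0.07 m and height (world z) of wedge_tip below 0.012 m and angle between tray's own z axis and vertical below 0.027 rad and contact force between wedge and tray above 5.5 N and angle between wedge's own z axis and vertical below 0.03 rad and angle between the x axis of wedge and the x axis of stand, either way round below 0.2 rad and linear speed of wedge below 0.01 m/s); the robot touches nothing.
It fails at once if the wedge pressed on the tray's edge with more than 15 N (catches strained) (contact force between wedge and tray above 15 N).
It fails at once if the robot itself pressed on the tray or stand with more than 3 N (contact force between any of the arm, the fingers and stand above 3 N).
It fails at once if another thing on the counter moved more than 30 mm (distance of any of mug, bowl, jar, shaker, saucer, spoon from where it was at the start of the episode above 0.03 m).
It also fails if it takes over 64 s, if anything falls off the work surface, if the arm or the gripper's body presses on something with over 40 N, if the wrist force passes 120 N, or if a joint passes its speed limit or range.

## Robot

A 7-joint arm with a two-finger parallel gripper is mounted at the origin on the work surface. World frame = base frame: x ahead of the robot, y to its left, z up, the work surface at z = 0. Lengths are in m, angles in rad, forces in N, time in s.
With the tool pointing down it reaches from about 0.35 to 0.9 m from the base axis. Payload 7.2 kg.
Tool frame: the origin (TCP) lies at the very end of the fingers, on their centre line; the grasp point (between the pads) lies 19 mm behind it (r.grasp_offset is the distance from the TCP to the grasp point, in m); x points along the fingers, z is the direction in which the jaws open and shut, and the axes are right-handed (so a half turn about x gives the same grasp; the last joint's range is limited). The gripper opens to 85 mm and grips with 20 to 120 N. Pads are 22 mm wide; open, the fingers measure 114 mm over their backs; the gripper's body (76 mm by 85 mm) begins 54 mm behind the grasp point. The pads swing forward as they close: fully open they stand 13 mm farther back than shut.
Start: joints at [-1.298, 0.411, -0.013, 1.596, 0.006, 1.134, -0.082], TCP at [0.209, 0.589, 0.231] pointing down, gripper open.
Joint ranges: [-2.95, 2.95], [-0.29, 1.99], [-1.47, 1.44], [0.14, 2.54], [-1.03, 4.17], [0.13, 1.85], [-2.86, 2.86]. Speed limits (rad/s): [2.39, 2.39, 3.01, 3.01, 3.14, 3.14, 3.14].

## Interface

Orientations are given as a unit quaternion [x, y, z, w].
In Python, from station import r gives the robot as it stands. The module is installed in compiled form; this text tells all that it offers. Calls block until the motion is done:
- r.move_to(position, orientation): joint-space move of the TCP to a pose.
- r.move_l(position, orientation=None, rate=0.15): straight line of the TCP; orientation=None keeps the orientation; rate is the mean speed in m/s.
- r.movej(angles): joint-space move.
- r.gripper_to(opening): finger opening in m; the grip force is fixed at half the most; returns when the fingers have stopped.
- r.hold(seconds).
- r.ik(position, orientation): joint angles nearest the present ones, or None.
- r.get_image(name): name is "side" or "top"; returns a dict with "img" (420x560x3 uint8, red, green, blue), "range_z" (420x560 float32, m along the optical axis (not along the pixel's ray), 0 where there is no reading), "fx", "fy", "cx", "cy" (pixels), "dist_coeffs" ([k1, k2, p1, p2, k3] as OpenCV has them; the pictures are not rectified), "rvec" (rotation vector, rad) and "tvec" (3), from world to camera coordinates, as OpenCV has them. Camera axes: x right, y down, z forward; pixel columns grow to the right and rows downward; lengths in m; the calibration is good to about 2 mm. A picture is of the moment at which its call begins.
A pose or a line that the arm cannot do raises r.Unreachable and nothing moves.
- r.job_done(): hands the job in, once; it reports no verdict.
Trained networks look in a picture, given as the dict that the camera call returned (one of the last four; its "shot" number tells which), for a name from the list of things; names that differ only in an ending like _2 or _b are one class to them, and where a whole thing is asked for, a point or a joint stands for the part that bears it (a point fixed in the world has none). Each returns a list of dicts, best first, with "score" (0 to 1); they miss things now and then, are a little off and sometimes report something else, mostly with a low value. They report only what shows in the picture. A call takes as long as a camera call.
- r.outline_of(query, picture): "region" (420x560 bool, what is visible of it) and "point" ([column, row] in pixels, amid what is visible of it).
- r.mark_of(query, picture): "point" ([column, row] in pixels: a listed point, or the origin of a listed thing).
Readings, each from a call of its own:
- r.current_time_s(): time.
- r.current_joints(): joint angles.
- r.current_joint_velocities(): joint speeds.
- r.current_tau(): joint torques, N m.
- r.current_ee_pos(): TCP position.
- r.current_orientation(): TCP orientation.
- r.current_ft_force(): force on the tool from outside, world axes, zero at the start.
- r.current_ft_torque(): the same for the moment, N m.
- r.current_width(): finger opening in m.
Only numpy, scipy, OpenCV 4.12 (cv2) and the standard library are available. Lean on these libraries where they do the work, as an engineer would, in place of code of your own. Each camera call takes 0.05 s, during which the arm holds its last target. There are 200 camera calls.

## Working session

There is one attempt and no reset: what is moved stays moved. The work goes in short steps, each a Python script; the robot and the scene stay as the last script left them, time stands still between calls to the robot, and variables do not carry over. Pictures are saved under pics/ and viewed, about 8 in all and at most 12, crops included, and the job is handed in when it is done.

```bash
mkdir -p pics
cat > h.py <<'E'
import numpy as np, cv2
from station import r
def cam(p):
    K=np.array([[p['fx'],0,p['cx']],[0,p['fy'],p['cy']],[0,0,1.]]);R=cv2.Rodrigues(np.array(p['rvec'],float))[0]
    return K,np.array(p['dist_coeffs'],float),R,np.array(p['tvec'],float).ravel()
def world(p,uv,z=None):
    """uv Nx2 -> world, by range, or on plane z"""
    K,d,R,t=cam(p);uv=np.array(uv,float).reshape(-1,2)
    n=cv2.undistortPoints(uv.reshape(-1,1,2),K,d).reshape(-1,2);ray=np.c_[n,np.ones(len(n))]
    if z is None:
        i=np.round(uv).astype(int);s=p['range_z'][i[:,1],i[:,0]][:,None]
        return (ray*s-t)@R
    c=-R.T@t;w=ray@R
    return c+w*((z-c[2])/w[:,2])[:,None]
def proj(p,X):
    K,d,R,t=cam(p);return cv2.projectPoints(np.array(X,float).reshape(-1,1,3),p['rvec'],p['tvec'],K,d)[0].reshape(-1,2)
E
python3 - <<'E'
from h import *
P={n:r.get_image(n) for n in("top","side")}
cv2.imwrite("pics/a.png",np.hstack([cv2.resize(P[n]['img'][:,:,::-1],(400,300)) for n in P]) )
cv2.imwrite("pics/top.png",P['top']['img'][:,:,::-1]);cv2.imwrite("pics/side.png",P['side']['img'][:,:,::-1])
for n,p in P.items():
    K,d,R,t=cam(p);print(n,"cam at",-R.T@t,"axis",R[2])
    for q in("wedge","wedge_tip","stand","tray","tray_edge","catch","mug","bowl","jar","shaker","saucer","spoon"):
        m=r.mark_of(q,p)
        for k in m[:2]:
            print(q,round(k['score'],2),np.round(k['point']),world(p,k['point']).round(3)[0],world(p,k['point'],0).round(3)[0])
    o=r.outline_of("wedge",p)
    if o:
        v,u=np.nonzero(o[0]['region']);X=world(p,np.c_[u,v]);X=X[(X[:,2]>-.01)&(X[:,2]<.05)]
        np.save(f"wedge_{n}.npy",X);rect=cv2.minAreaRect(X[:,:2].astype(np.float32));print("wedge outline",o[0]['score'],len(X),rect,X[:,2].max())
E
```

```text
top cam at [0.21182339 0.04675455 1.97901722] axis [ 0.19596272 -0.0080707  -0.98057813]
wedge 0.71 [363. 246.] [ 0.457 -0.285  0.03 ] [ 0.461 -0.29   0.   ]
wedge_tip 0.87 [340. 255.] [ 0.426 -0.201  0.006] [ 0.427 -0.201  0.   ]
wedge_tip 0.62 [293. 202.] [ 0.629 -0.022  0.018] [ 0.633 -0.022  0.   ]
tray 0.72 [299. 160.] [ 0.777 -0.042  0.092] [ 0.804 -0.047  0.   ]
tray_edge 0.95 [292. 203.] [ 0.629 -0.018  0.004] [ 0.63  -0.019  0.   ]
tray_edge 0.43 [365. 244.] [ 0.463 -0.292  0.036] [ 0.467 -0.299  0.   ]
catch 0.93 [293. 191.] [ 0.673 -0.019  0.021] [ 0.678 -0.02   0.   ]
mug 0.68 [207. 252.] [0.44  0.31  0.006] [0.44  0.311 0.   ]
mug 0.41 [366. 242.] [ 0.473 -0.296  0.024] [ 0.476 -0.3    0.   ]
bowl 0.77 [181. 213.] [0.589 0.413 0.016] [0.592 0.416 0.   ]
bowl 0.25 [294. 199.] [ 0.643 -0.024  0.015] [ 0.646 -0.024  0.   ]
jar 0.82 [390. 191.] [ 0.659 -0.385  0.086] [ 0.679 -0.405  0.   ]
shaker 0.55 [397. 216.] [ 0.565 -0.415  0.057] [ 0.576 -0.429  0.   ]
saucer 0.63 [144. 230.] [0.526 0.557 0.003] [0.526 0.558 0.   ]
saucer 0.48 [297. 164.] [ 0.762 -0.032  0.096] [ 0.79 
[... 778 characters left out ...]
05 0.022] [0.67 0.03 0.  ]
mug 0.58 [206. 194.] [0.443 0.272 0.036] [0.458 0.324 0.   ]
bowl 0.59 [237. 174.] [0.58  0.354 0.029] [0.596 0.398 0.   ]
bowl 0.52 [253. 308.] [ 0.408 -0.219  0.005] [ 0.41  -0.215  0.   ]
jar 0.72 [386. 331.] [ 0.664 -0.43   0.025] [ 0.68  -0.413  0.   ]
jar 0.47 [306. 226.] [0.675 0.018 0.017] [0.685 0.036 0.   ]
shaker 0.82 [348. 345.] [ 0.558 -0.432  0.025] [ 0.571 -0.415 -0.   ]
saucer 0.77 [209. 156.] [0.539 0.544 0.008] [0.542 0.558 0.   ]
spoon 0.68 [290. 399.] [ 0.38  -0.499  0.011] [ 0.384 -0.493  0.   ]
wedge outline 0.56 874 ((0.44182607531547546, -0.2624530792236328), (0.04352915659546852, 0.14515697956085205), 25.354394912719727) 0.03516406805356948
```

View pics/top.png

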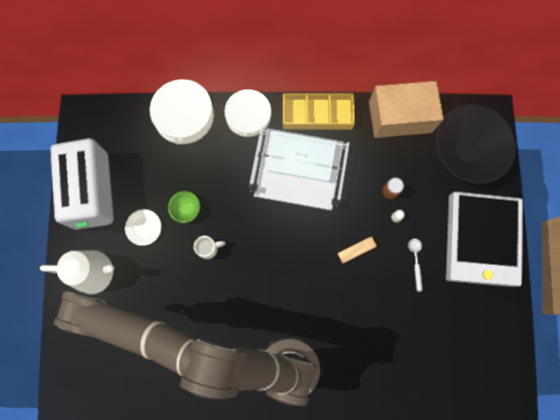

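View pics/side.png

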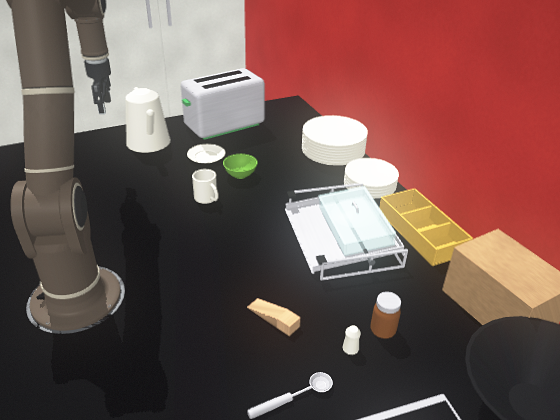

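The top view shows the wedge at (357,249), with its thin end at (340,257) pointing left. The tray's front edge runs from about (255,197) to (335,209). The side view agrees, and the approach between them is clear. Next I'll get the stand's yaw, check reach and grasp the wedge.

```bash
cat >> h.py <<'E'
from scipy.spatial.transform import Rotation as Ro
def down(yaw):
    """tool down, jaws along y axis of a body with heading yaw (or its opposite)"""
    out=[]
    for s in(1,-1):
        x=np.array([0,0,-1.]);z=s*np.array([-np.sin(yaw),np.cos(yaw),0]);out.append(Ro.from_matrix(np.c_[x,np.cross(z,x),z]).as_quat())
    return out
E
python3 - <<'E'
from h import *
p=r.get_image("top")
E=world(p,[[255,197],[335,209]],.02);print("edge ends",E.round(3),np.linalg.norm(E[1]-E[0]))
d=E[0]-E[1];print("yaw from picked",np.arctan2(-d[0],d[1]), "mid",E.mean(0))
for q in("tray","stand"):
    for n in("top","side"):
        pp=r.get_image(n);o=r.outline_of(q,pp)
        if not o: print(q,n,"none");continue
        v,u=np.nonzero(o[0]['region']);X=world(pp,np.c_[u,v]);X=X[(X[:,2]>-.0)&(X[:,2]<.075)]
        print(q,n,o[0]['score'],len(X),cv2.minAreaRect(X[:,:2].astype(np.float32)))
for yw,pos in((2.03,[.463,-.307,.1]),(2.03,[.463,-.307,.004]),(-.13,[.46,0,.03]),(-.13,[.57,-.01,.004])):
    for q in down(yw):
        k=r.ik(pos,q);print(yw,pos,None if k is None else np.round(k,2))
t=cv2.resize(p['img'][120:270,240:390,::-1],(600,600),interpolation=cv2.INTER_CUBIC);cv2.imwrite("pics/crop.png",t)
E
```

```text
edge ends [[ 0.65   0.127  0.02 ]
 [ 0.602 -0.182  0.02 ]] 0.3127218859127603
yaw from picked -0.1535665639067464 mid [ 0.62621382 -0.02778373  0.02      ]
tray top 0.59 3036 ((0.7685495615005493, -0.0433315634727478), (0.31643471121788025, 0.2833482027053833), 79.29315948486328)
tray side 0.97 3869 ((0.7756425738334656, -0.041488662362098694), (0.32017141580581665, 0.30501994490623474), 79.81104278564453)
stand top 0.67 3542 ((0.7698551416397095, -0.0441918671131134), (0.3640175759792328, 0.284981369972229), 79.89797973632812)
stand side 0.67 4676 ((0.7827108502388, -0.016440093517303467), (0.4240347743034363, 0.3069535195827484), 79.46208190917969)
2.03 [0.463, -0.307, 0.1] [-0.31  0.82  1.25  1.95 -0.9   1.09 -1.35]
2.03 [0.463, -0.307, 0.1] [ 0.05  0.5   0.6   1.93 -0.38  0.83  1.31]
2.03 [0.463, -0.307, 0.004] [-0.2   0.88  1.03  1.99 -1.01  0.9  -1.29]
2.03 [0.463, -0.307, 0.004] [ 0.1   0.66  0.54  1.98 -0.54  0.66  1.45]
-0.13 [0.46, 0, 0.03] [-0.36  0.45  0.32  2.18 -0.27  0.55  1.6 ]
-0.13 [0.46, 0, 0.03] [-0.7   0.55  0.77  2.2  -0.66  0.63 -1.15]
-0.13 [0.57, -0.01, 0.004] [-0.24  0.62  0.23  1.92 -0.22  0.62  1.57]
-0.13 [0.57, -0.01, 0.004] [-0.46  0.67  0.53  1.94 -0.53  0.67 -1.29]
```

View pics/crop.png

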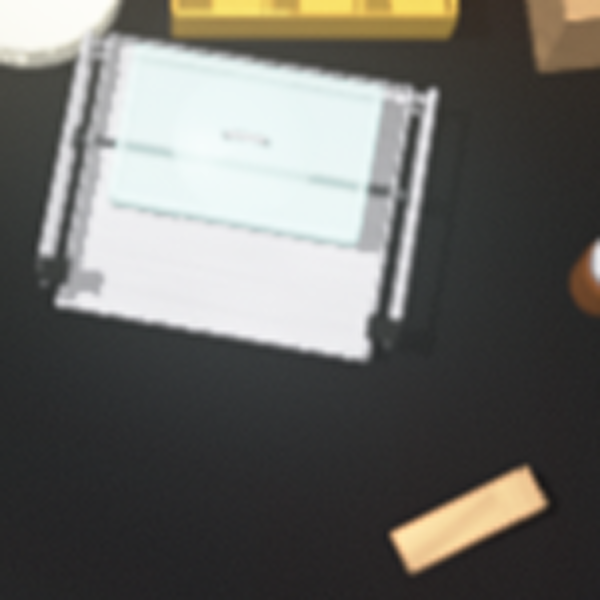

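Crop: the front edge runs from crop (55,305) to (370,358), so the stand yaw is about −0.175 and the edge middle about (0.627,−0.021). The wedge's thin end is at crop (400,554) and its block at (538,484). Now I'll grasp it.

Run:
```python
from h import *
p=r.get_image("top");print("edge mid",world(p,[[253.75,196.25],[332.5,209.5]],.02).round(3))
W=np.array([world(p,[[340,258.5]],.002)[0],world(p,[[240+538/4,120+484/4]],.033)[0]]);d=W[0]-W[1];print("tip,rear",W.round(3),np.hypot(*d[:2]),np.arctan2(d[1],d[0]))
yw=2.03; q=down(yw)[1]
r.move_l([.209,.589,.33],rate=.25)
r.gripper_to(.072)
r.move_to([.45,0.05,.3],down(1.0)[1])
g=np.array([.463,-.305]);
r.move_to([*g,.12],q)
r.move_l([*g,.004],rate=.1)
print("f",r.current_ft_force(),r.current_ee_pos())
p=r.get_image("side");cv2.imwrite("pics/g.png",cv2.resize(p['img'][220:400,180:420,::-1],(720,540)))
print(r.current_time_s())
```

```text
edge mid [[ 0.653  0.132  0.02 ]
 [ 0.6   -0.173  0.02 ]]
tip,rear [[ 0.413 -0.199  0.002]
 [ 0.475 -0.329  0.033]] 0.14401055640357227 2.022145451079888
f [-0.31879724  0.76610392  0.69981378] [ 0.46338648 -0.30528043  0.00458598]
8.0333
```

View pics/g.png

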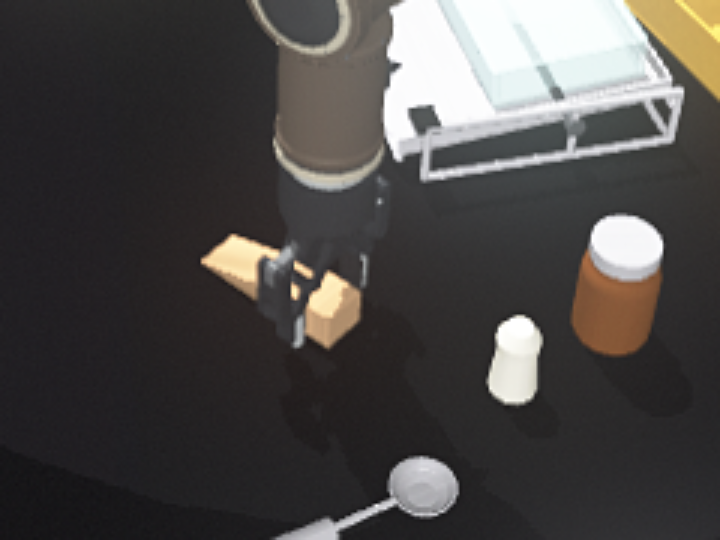

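The fingers straddle the block, slightly towards the slope. I'll shift back a few mm, close, carry it over and set it down in front of the tray.

Run:
```python
from h import *
r.move_l([.467,-.312,.004],rate=.05)
r.gripper_to(.03)
z0=r.current_ee_pos()[2];print("w",r.current_width(),"f",r.current_ft_force(),r.current_ee_pos())
r.move_l([.467,-.312,.09],rate=.12);r.hold(.2)
f=r.current_ft_force();print("lifted f",f,"w",r.current_width())
yw=-.175;q=down(yw)[1];e=np.array([np.cos(yw),np.sin(yw)]);M=np.array([.627,-.021])
a=M-.155*e
r.move_to([.43,-.1,.1],down(.7)[1])
r.move_to([*a,.06],q)
r.move_l([*a,z0+.004],rate=.08);r.hold(.3)
print("before down f",r.current_ft_force())
z=z0+.004
while z>z0-.003:
    z-=.001;r.move_l([*a,z],rate=.02);r.hold(.1);f=r.current_ft_force();print(round(z,4),f.round(2) if hasattr(f,'round') else f)
    if f[2]>1.5:break
p=r.get_image("top");t=cv2.resize(p['img'][170:270,230:360,::-1],(780,600),interpolation=cv2.INTER_CUBIC);cv2.imwrite("pics/d.png",t)
s=r.get_image("side");cv2.imwrite("pics/e.png",cv2.resize(s['img'][180:330,190:390,::-1],(800,600),interpolation=cv2.INTER_CUBIC))
for n,pp in(("t",p),("s",s)):
    for nm in("wedge_tip","tray_edge"):print(n,nm,[(round(k['score'],2),world(pp,k['point'],.002 if nm=="wedge_tip" else .012)[0].round(3)) for k in r.mark_of(nm,pp)[:2]])
print("z0",z0,r.current_ee_pos(),r.current_time_s())
```

```text
w 0.03914765944816374 f [-0.59402493  1.47551108  4.42760787] [ 0.46724219 -0.31199049  0.00432239]
lifted f [ 0.2697392   0.04256746 -0.89288208] w 0.03905104497412191
before down f [-0.50813833 -0.69367376 -1.48591998]
0.0073 [-1.05 -0.27 -0.19]
0.0063 [ 0.07 -0.63 -0.8 ]
0.0053 [-0.63 -0.88 -1.36]
0.0043 [ 0.03  0.53 -1.07]
0.0033 [-4.81  1.63 17.14]
t wedge_tip []
t tray_edge [(0.8, array([ 0.628, -0.03 ,  0.012]))]
s wedge_tip [(0.59, array([ 0.597, -0.032,  0.002]))]
s tray_edge [(0.78, array([ 0.631, -0.023,  0.012])), (0.26, array([0.669, 0.027, 0.012]))]
z0 0.00432239184198855 [0.47446419 0.00600602 0.00422585] 15.0667
```

View pics/e.png

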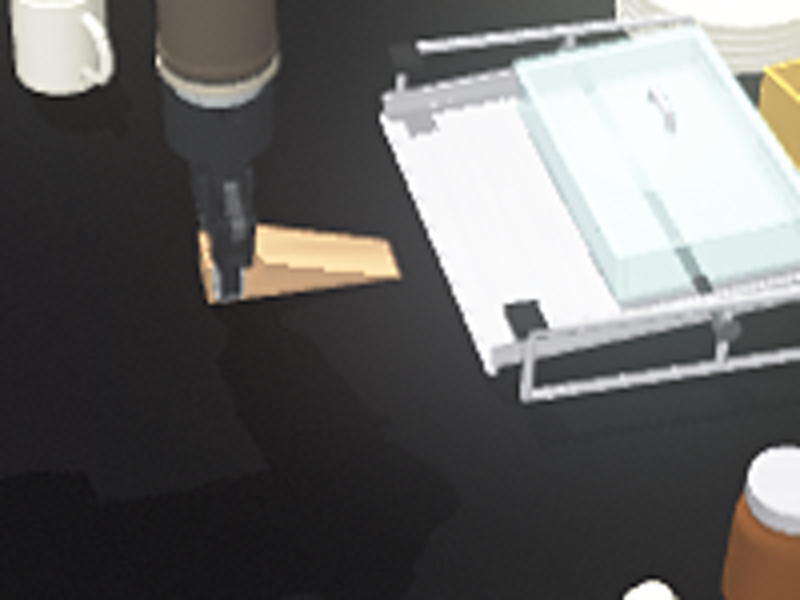

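The side crop shows the wedge flat and square, its tip at crop (400,275), pointing at the middle of the edge. I'll push in with force regulation: fz near zero, push along the stand x watched.

```bash
cat > push.py <<'E'
from h import *
import sys
yw=-.175;e=np.array([np.cos(yw),np.sin(yw)]);n=np.array([-e[1],e[0]]);M=np.array([.627,-.021])
def F(k=4):
    v=[]
    for _ in range(k): r.hold(.02);v.append(np.array(r.current_ft_force()))
    f=np.mean(v,0);return -f[:2]@e,f[:2]@n,f[2]
def push(s,z,smax,step,stop,tmax,verbose=True):
    """s: commanded TCP distance before M (negative), advance in steps until push>=stop"""
    while s<smax-1e-6 and r.current_time_s()<tmax:
        s=min(s+step,smax);r.move_l([*(M+s*e),z],rate=.04)
        P,L,fz=F();z+=float(np.clip((fz-.5)*2.5e-5,-2e-4,3e-4))
        if verbose:print(f"tip {1e3*(s+.12):.1f} z {1e3*z:.2f} push {P:.1f} lat {L:.1f} fz {fz:.1f}")
        if P>=stop or fz>12:break
    return s,z,P,fz
E
python3 - <<'E'
from push import *
s=-.155;z=.0042
r.move_l([*(M+s*e),z],rate=.02);r.hold(.1);print(F())
s,z,P,fz=push(s,z,-.11,.005,5,40)
r.hold(.15);print("tray at t",r.current_time_s())
s,z,P,fz=push(s,z,-.085,.003,8,40)
print("s,z",s,z,r.current_ee_pos(),r.current_time_s())
E
```

```text
(np.float64(0.9145743593702621), np.float64(0.3327633077775216), np.float64(4.707198391322665))
tip -30.0 z 4.50 push 16.3 lat 1.4 fz 24.7
tray at t 15.975
tip -27.0 z 4.48 push 1.2 lat 0.4 fz -0.4
tip -24.0 z 4.44 push 0.2 lat -0.3 fz -0.9
tip -21.0 z 4.42 push -0.1 lat -0.0 fz -0.6
tip -18.0 z 4.38 push 0.2 lat 0.2 fz -0.9
tip -15.0 z 4.34 push -0.4 lat -0.1 fz -1.1
tip -12.0 z 4.31 push -0.5 lat -0.2 fz -0.7
tip -9.0 z 4.31 push 0.5 lat -0.3 fz 0.7
tip -6.0 z 4.31 push 0.8 lat -0.1 fz 0.4
tip -3.0 z 4.33 push 0.7 lat -0.2 fz 1.1
tip 0.0 z 4.34 push 0.2 lat -0.2 fz 1.2
tip 3.0 z 4.34 push 0.4 lat 0.0 fz 0.3
tip 6.0 z 4.33 push 0.3 lat -0.1 fz 0.2
tip 9.0 z 4.34 push 0.8 lat 0.0 fz 0.7
tip 12.0 z 4.33 push 0.9 lat -0.4 fz 0.4
tip 15.0 z 4.33 push 0.4 lat -0.1 fz 0.2
tip 18.0 z 4.44 push 4.2 lat -0.1 fz 5.0
tip 21.0 z 4.74 push 11.4 lat 0.8 fz 13.0
s,z -0.09899999999999995 0.004739367008833561 [ 0.52696822 -0.00334894  0.00430007] 21.3583
```

```bash
cat >> push.py <<'E'
def settle(s,z,k=4):
    for _ in range(k):
        r.move_l([*(M+s*e),z],rate=.04);P,L,fz=F(3)
        print(f"  settle z {1e3*z:.2f} push {P:.1f} lat {L:.1f} fz {fz:.1f}")
        if abs(fz-.5)<1.5:break
        z+=float(np.clip((fz-.5)*3e-5,-2e-4,4e-4))
    return z,P,fz
def push2(s,z,smax,step,stop,tmax):
    while s<smax-1e-6 and r.current_time_s()<tmax:
        s=min(s+step,smax);r.move_l([*(M+s*e),z],rate=.04)
        P,L,fz=F(3);print(f"tip {1e3*(s+.12):.1f} z {1e3*z:.2f} push {P:.1f} lat {L:.1f} fz {fz:.1f}")
        if abs(fz-.5)>1.5: z+=float(np.clip((fz-.5)*3e-5,-2e-4,4e-4));z,P,fz=settle(s,z)
        if P>=stop:break
    return s,z,P,fz
E
python3 - <<'E'
from push import *
s=-.099;z,P,fz=settle(s,.00474)
s,z,P,fz=push2(s,z,-.085,.002,9,45)
print("s,z",s,z,r.current_ee_pos(),r.current_time_s())
p=r.get_image("side");cv2.imwrite("pics/k.png",cv2.resize(p['img'][180:330,190:390,::-1],(800,600),interpolation=cv2.INTER_CUBIC))
E
```

```text
settle z 4.74 push 8.0 lat 1.0 fz 5.5
  settle z 4.89 push 7.2 lat 0.2 fz 3.0
  settle z 4.97 push 6.5 lat -0.0 fz 1.4
tip 23.0 z 4.97 push 5.9 lat 0.1 fz 1.2
tip 25.0 z 4.97 push 5.8 lat 0.1 fz 1.6
tip 27.0 z 4.97 push 5.5 lat -0.5 fz 1.8
tip 29.0 z 4.97 push 5.8 lat 0.2 fz 1.2
tip 31.0 z 4.97 push 5.2 lat 0.5 fz 0.3
tip 33.0 z 4.97 push 6.1 lat 0.2 fz 0.8
tip 35.0 z 4.97 push 5.1 lat -0.6 fz 0.9
s,z -0.085 0.004965381827539249 [ 0.5418242  -0.00591803  0.00433797] 24.3583
```

View pics/k.png

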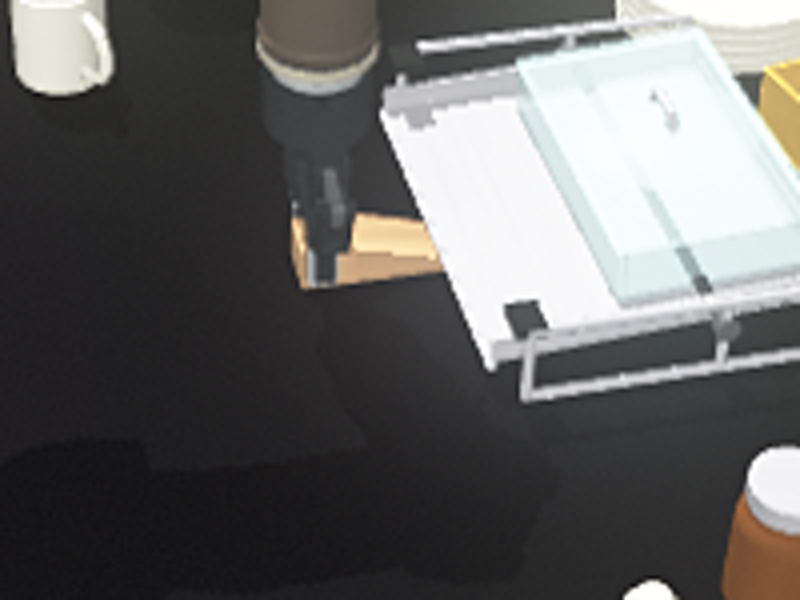

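The wedge is under the middle of the edge, and the tray is lifting with a steady push of about 5.5 N and fz near zero. I'll go on in finer steps.

Run:
```python
from push import *
s=-.085;z=.00497
s,z,P,fz=push2(s,z,-.068,.0017,8.5,50)
if P<8.5: s,z,P,fz=push2(s,z,-.03,.001,8.5,50)
print("s,z",s,z,r.current_ee_pos(),r.current_time_s())
```

```text
tip 36.7 z 4.97 push 5.0 lat 0.3 fz 0.5
tip 38.4 z 4.97 push 5.2 lat 0.3 fz 0.7
tip 40.1 z 4.97 push 5.6 lat -0.1 fz 1.1
tip 41.8 z 4.97 push 5.7 lat 0.1 fz 1.1
tip 43.5 z 4.97 push 5.3 lat 0.7 fz 0.9
tip 45.2 z 4.97 push 5.6 lat 0.4 fz 1.0
tip 46.9 z 4.97 push 4.7 lat 0.0 fz 0.6
tip 48.6 z 4.97 push 5.4 lat -0.1 fz 0.6
tip 50.3 z 4.97 push 4.9 lat 0.1 fz 1.0
tip 52.0 z 4.97 push 5.1 lat 0.2 fz 0.9
tip 53.0 z 4.97 push 4.9 lat 0.1 fz 1.2
tip 54.0 z 4.97 push 5.0 lat 0.5 fz 0.9
tip 55.0 z 4.97 push 5.3 lat -0.1 fz 1.0
tip 56.0 z 4.97 push 5.2 lat 0.4 fz 0.7
tip 57.0 z 4.97 push 5.5 lat -0.5 fz 1.2
tip 58.0 z 4.97 push 5.1 lat 0.9 fz 0.9
tip 59.0 z 4.97 push 5.2 lat 0.0 fz 1.2
tip 60.0 z 4.97 push 5.2 lat -0.1 fz 0.8
tip 61.0 z 4.97 push 8.5 lat 0.4 fz 4.1
  settle z 5.08 push 7.2 lat 0.1 fz 2.5
  settle z 5.14 push 7.4 lat 0.1 fz 2.4
  settle z 5.20 push 7.0 lat -0.1 fz 1.3
tip 62.0 z 5.20 push 11.0 lat 0.2 fz 4.5
  settle z 5.31 push 10.5 lat 0.4 fz 3.3
  settle z 5.40 push 9.7 lat 0.2 fz 2.3
  settle z 5.45 push 10.1 lat -0.0 fz 1.0
s,z -0.058000000000000065 0.005452911127284834 [ 0.5669889  -0.01031558  0.0043767 ] 32.2083
```

Run:
```python
from push import *
s=-.058;z=.00547
for _ in range(8):
    s+=.0003;z+=.00007
    r.move_l([*(M+s*e),z],rate=.02);P,L,fz=F(8)
    print(f"tip {1e3*(s+.12):.1f} z {1e3*z:.2f} push {P:.2f} lat {L:.1f} fz {fz:.2f}")
    if abs(fz-.5)>1: z+=float(np.clip((fz-.5)*3e-5,-2e-4,4e-4))
    if P>=13.1:break
r.hold(.2);print(F(10),s,z,r.current_time_s())
```

```text
tip 62.3 z 5.54 push 10.01 lat 0.4 fz 1.78
tip 62.6 z 5.65 push 10.96 lat 0.3 fz 1.61
tip 62.9 z 5.75 push 11.53 lat 0.3 fz 1.18
tip 63.2 z 5.82 push 12.39 lat 0.6 fz 1.90
tip 63.5 z 5.93 push 12.71 lat 0.1 fz 1.20
tip 63.8 z 6.00 push 13.66 lat 0.5 fz 1.80
(np.float64(13.323415422525269), np.float64(0.18490854913275492), np.float64(1.956420790228328)) -0.05619999999999999 0.0060424929470221204 34.875
```

Run:
```python
from push import *
s=-.0562;z=.00604
for _ in range(3):
    r.move_l([*(M+s*e),z],rate=.02);P,L,fz=F(8)
    print(f"tip {1e3*(s+.12):.1f} z {1e3*z:.2f} push {P:.2f} lat {L:.1f} fz {fz:.2f}")
    if P-.4*max(fz,0)>=13.1:break
    s+=.0003;z+=.0001
r.gripper_to(.07);r.hold(.2)
print("released",F(6),r.current_width())
x=np.array(r.current_ee_pos());r.move_l([x[0],x[1],.1],rate=.1);b=M-.16*e;r.move_l([*b,.15],rate=.2)
p=r.get_image("side");cv2.imwrite("pics/m.png",cv2.resize(p['img'][180:330,190:390,::-1],(800,600),interpolation=cv2.INTER_CUBIC));print(r.current_time_s())
```

```text
tip 63.8 z 6.04 push 13.56 lat 0.0 fz 1.13
released (np.float64(0.19993624997065915), np.float64(0.2958762946718062), np.float64(0.09823025946885729)) 0.06971362542053618
37.8333
```

View pics/m.png

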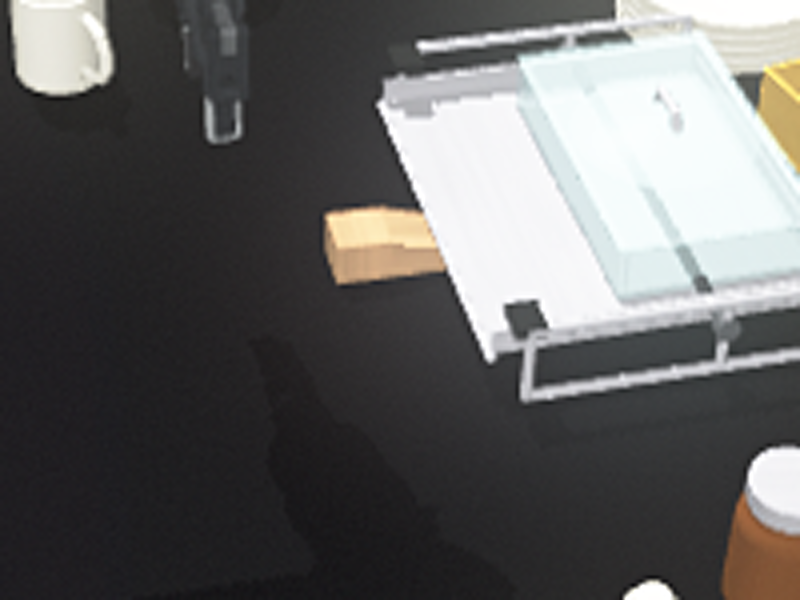

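The wedge lies flat and square under the tray, released, and the tray has been raised. The last push was within the specified 13 to 15 N, so I'm handing in.

```bash
python3 -c "
from station import r
r.job_done();print(r.current_time_s())"
```

```text
the job is handed in; nothing more can be done
the job is handed in; nothing more can be done
```

I pushed the wedge under the tray's front edge until the tray met its catches, then let go and handed the job in at about 38 s of the 64 s allowed.

- **Push:** Lifting took a steady push of about 5 to 6 N. The catches were felt with the tip about 60 mm past the edge. I stopped at 13.6 N of push with only about 1 N bearing down, within the 13 to 15 N band for tight.
- **Release:** After opening, the force on the gripper read about zero. The last side picture shows the wedge flat and square under the middle of the edge, with the gripper clear.
- **Bearing down:** Early in the push the wedge bore down too hard twice. The first time was about 25 N on the counter, before it reached the tray. The second was about 13 N, when it first met the edge. Raising the tool slightly fixed both.
- **Not checked:** I could not measure the force left on the edge after release or the exact tray angle. Both are inferred from the push force and the picture. I did not measure the bystanders again, but nothing was seen or felt to touch them.

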